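# Eject a pressed pellet through the guard window

### The arm

A 6-joint arm with a two-finger parallel gripper is mounted at the origin on the work surface. World frame = base frame: x ahead of the robot, y to its left, z up, the work surface at z = 0. Lengths are in mm, angles in rad, forces in N, time in s.
With the tool pointing down it reaches from about 350 to 850 mm from the base axis. Payload 8.1 kg.
Tool frame: the origin (TCP) lies at the very end of the fingers, on their centre line; the grasp point (between the pads) lies 19 mm behind it; z points along the fingers, y is the line along which they close (so a half turn about z gives the same grasp; the last joint's range is limited). The gripper opens to 93 mm and grips with 3 to 60 N. Pads are 15 mm wide; open, the fingers measure 128 mm over their backs; the gripper's body (75 mm by 188 mm) begins 65 mm behind the grasp point.
Start: joints at [1.039, 0.13, 1.488, -0, 1.523, -0.085], TCP at [259.229, 541.115, 218.635] pointing down, gripper open.
Joint ranges: [-2.96, 2.96], [-0.89, 2.26], [0.02, 2.5], [-1.34, 4.48], [0, 2.73], [-2.66, 2.66]. Speed limits (rad/s): [2.39, 2.39, 2.79, 3.14, 3.14, 3.14].

### API

Orientations are given as a rotation vector (axis times angle).
In Python, from workcell import env gives the robot as it stands.
- The arm moves only by the shell command python3 -m inch 'ROWS' [FORCE]. ROWS is JSON, a list of rows, each a list of 3 entries, a list of its own where there are three numbers: the shift along the tool's x, y, z in mm, then the turn, a rotation vector about the tool's x, y, z in rad, then the gripper command: -1 is shut, 1 is fully open, values between are in proportion. A call has 1 to 20 rows; each row shifts and turns the commanded pose from where the row before left it, along the tool's axes as they then stand; what a row does not reach is not made up. A row lasts 1/8 s, in which the tool goes at most 62.5 mm and 10.7 degrees, less where a joint would pass 70% of its speed; a pose out of reach is approached as far as the arm can. A call with a gripper value outside its range is refused whole. The fingers move at their own pace and stop on an object; FORCE is the grip in N (left out, the last holds). Time passes only in rows, so rows that do not move let the fingers close. It gives the time, the measured TCP pose, the force, the opening and the grip force at its end, in the units of the state.
- env.read_state(): the state, without advancing time (a new reading comes with each control period).
- env.get_image(name): name is "scene" or "top"; returns a dict with "image" (384x512x3 uint8, blue, green, red), "range_z" (384x512 float32, mm along the optical axis (not along the pixel's ray), 0 where there is no reading), "intrinsics" (3x3 intrinsics, pixels), "position" and "attitude" of the camera in the world. Camera axes: x right, y up, looking along -z (the intrinsics and any distortion apply to the point x, -y, -z); pixel columns grow to the right and rows downward; lengths in mm; the calibration is good to about 2 mm. A picture is of the moment at which its call begins.
- env.hand_in(): hands the job in; it is judged then, once.
The state is a dict: "t": time; "joint_positions": joint angles; "qvel": joint speeds; "tau": joint torques, N m; "eef_pos": TCP position; "tool_rot": TCP orientation; "force": force on the tool from outside, world axes, zero at the start; "ft_torque": the same for the moment, N m; "gripper_width": opening from 0.0 (shut) to 1.0 (fully open); "grasp_force": force on a finger pad.
Only numpy, scipy, OpenCV 4.12 (cv2) and the standard library are available. Lean on these libraries where they do the work, as an engineer would, in place of code of your own. Each camera call takes 0.05 s, during which the arm holds its last target. There are 200 camera calls.

### The job

The small hand press on the bench has a freshly pressed pellet sitting down in its die. Reach a fingertip through the window in the yellow-framed guard and press the red ejector lever all the way down to its stop, so that the pellet stands up out of the die; then draw back out and leave the lever down. Do not touch the guard or its frame (it works an interlock), leave the pellet on the ejector, and leave the things standing around the press where they are.

Things in the scene. Friction and masses are not known exactly. Their poses are not given: they have to be found in the camera images.
- ejector_lever (a joint): Lever angle (rad): 0 = at rest, pad up, pellet down in the die; grows as the red pad is pressed down, to the stop at 0.22, where the pad has sunk 22 mm. It needs about 4 N on the pad (more if pressed fast), has no spring and stays where it is left. Pivot 100 mm behind the pad, on the press side; its short arm lifts the ejector pin with the pellet, 12 mm in full travel.
- lever_pad (a point): Centre of the top face of the lever's red finger pad, 32 mm across (y), 28 mm front to back (x), 8 mm thick, on a steel bar 14 mm wide running back from it. Moves with the lever: 86 mm above the bench at rest (tipped 0.25 rad down towards the press), 65 mm and nearly level at the stop; x, y shift by 5 mm at most.
- window (a point): Centre of the window in the guard's sloped top, 94.5 mm above the bench, mid-sheet. Opening 80 mm along its x, 100 mm along its y; sheet 3 mm thick, flat yellow frame 18 mm wide (30 mm at the sides). x runs up the slope (15 degrees) away from the operator, y to the operator's left, z square out, upwards. Pad at rest 8 mm below, at the stop 30 mm; up to 12 mm off centre sideways.
- guard: Fixed guard, clear sheet with yellow edging, 170 mm wide at the foot. Origin on the bench below the die (within 12 mm in y); x away from the operator, z up. Low nose with the window: x -219 to -55 mm, top rising from 78 to 121 mm. Tall shield round the ram: x -59 to +69 mm, 189 mm high. Press head above it: x -40 to +130 mm, 60 mm wide, up to 305 mm high. Not to be touched.
- die_face (a point): Point on the die axis in the top face of the steel die (80 mm square), 85 mm above the bench, inside the tall shield. Axes as the press: x away from the operator, y left, z up.
- pellet_center (a point): Centre of the pellet, a disc of 32 mm diameter and 12 mm height in an aluminium ring, loose in the die bore on the ejector pin. At the start 11 mm below the die face (its top 5 mm below), with the lever at its stop 1 mm above (its top 7 mm proud).
- jar: Bystander: amber glass jar with white lid, 48 mm diameter, 62 mm high, loose; origin at the centre of its underside.
- mortar: Bystander: white ceramic mortar bowl, 84 mm diameter, 50 mm high, loose; origin at the centre of its underside.
- plunger: Bystander: spare steel die plunger, 42 mm diameter foot, 29 mm stem, 58 mm high, loose; origin at the centre of its underside.

How it is judged:
By the outcome, as a careful person would: the job done as asked, in the order asked, and still so for the second after the job is handed in, with the robot touching nothing.
It also fails if it takes over 38 s, if anything falls off the work surface, if the arm or the gripper's body presses on something with over 40 N, if the wrist force passes 120 N, or if a joint passes its speed limit or range.

## Working session

There is one attempt and no reset: what is moved stays moved. The work goes in short steps, Python scripts to look and compute and a shell command to move; the robot and the scene stay as the last step left them, time stands still between calls to the robot, and variables do not carry over. Pictures are saved under pics/ and viewed, at most 10 in all, crops included, and the job is handed in when it is done.

```bash
mkdir -p pics
cat > h.py <<'E'
from workcell import env
import numpy as np, cv2
from scipy.spatial.transform import Rotation as R
def grab(n,save=None):
    d=env.get_image(n)
    if save: cv2.imwrite('pics/'+save+'.png',d['image'])
    np.savez('pics/'+n+'.npz',**{k:np.asarray(v) for k,v in d.items()})
    return d
def att(a):
    a=np.asarray(a,float)
    return a if a.shape==(3,3) else R.from_rotvec(a).as_matrix()
def cloud(d):
    K=np.asarray(d['intrinsics']);z=np.asarray(d['range_z'])
    v,u=np.mgrid[:z.shape[0],:z.shape[1]]
    p=np.stack([(u-K[0,2])/K[0,0]*z,-(v-K[1,2])/K[1,1]*z,-z],-1)
    return p@att(d['attitude']).T+np.asarray(d['position'])
E
python3 - <<'E'
from h import *
for n in('scene','top'):
    d=grab(n,n+'1'); print(n,d['position'],d['attitude'],d['intrinsics'],[k for k in d])
print(env.read_state())
E
```

```text
scene [713.18965182 436.51378452 861.49717854] [0.07303911 0.72637265 2.89897217] [[393.25570577   0.         254.35387756]
 [  0.         393.25570577 191.62888144]
 [  0.           0.           1.        ]] ['image', 'range_z', 'intrinsics', 'position', 'attitude']
top [528.48940333  26.89340029 989.83072009] [ 0.09578356 -0.09261731 -1.54363953] [[453.26934019   0.         255.66269168]
 [  0.         453.26934019 192.03573386]
 [  0.           0.           1.        ]] ['image', 'range_z', 'intrinsics', 'position', 'attitude']
{'t': 0.1, 'joint_positions': array([ 1.03863807e+00,  1.31090638e-01,  1.48914064e+00, -3.67487212e-05,
        1.52301892e+00, -8.53974399e-02]), 'qvel': array([ 0.0018913 , -0.00123309, -0.00306641,  0.0002981 , -0.00035042,
        0.00200126]), 'tau': array([ 1.27580752e-03, -5.61332273e+01, -4.93100488e+01,  7.72073376e-02,
        2.88315624e-02, -4.47305604e-05]), 'eef_pos': array([258.95953146, 540.67455096, 217.70570609]), 'tool_rot': array([-6.95841747e-01, -3.06307973e+00,  2.49767653e-03]), 'force': array([ 0.02937445,  0.51364504, -0.10745656]), 'ft_torque': array([0.01491441, 0.01032448, 0.03679259]), 'grasp_force': 0.0, 'gripper_width': 0.9997124050319137}
```

View pics/scene1.png

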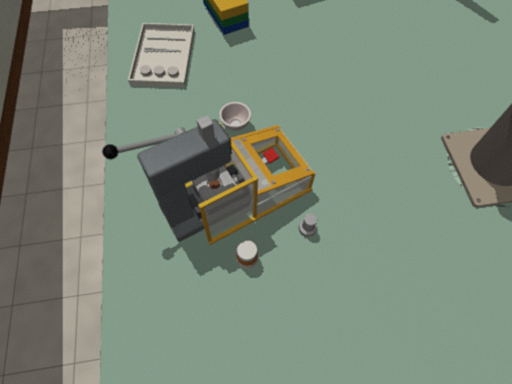

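View pics/top1.png

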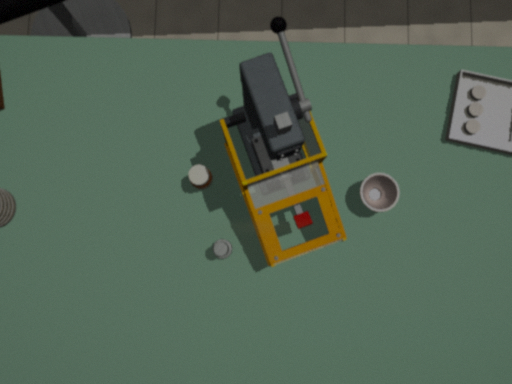

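Scene picture: the press has its yellow guard nose facing the robot base, with the red pad at about (270,156) inside the window. Top picture: red pad at (303,220), window about (268–330, 195–250), jar (200,176), plunger (221,249), mortar (379,193). Next I'll measure these with the depth data.

```bash
cat > m.py <<'E'
from h import *
from scipy.optimize import minimize
for n in('top','scene'):
    d=dict(np.load('pics/'+n+'.npz')); P=cloud(d); hsv=cv2.cvtColor(d['image'],cv2.COLOR_BGR2HSV)
    H,S,V=[hsv[...,i].astype(int) for i in range(3)]; ok=d['range_z']>0
    red=((H<5)|(H>175))&(S>180)&(V>110)&ok&(P[...,2]>50)&(P[...,2]<110)
    yel=(H>12)&(H<32)&(S>150)&(V>80)&ok
    r=P[red]; print(n,'red',red.sum(),r.mean(0).round(1),r.min(0).round(0),r.max(0).round(0))
    y=P[yel&(P[...,2]>70)&(P[...,2]<130)&(P[...,0]<700)&(np.hypot(P[...,0]-r[:,0].mean(),P[...,1]-r[:,1].mean())<140)]
    # plane fit robust
    w=np.ones(len(y),bool)
    for _ in range(12):
        A=np.c_[y[w][:,:2],np.ones(w.sum())]; c=np.linalg.lstsq(A,y[w][:,2],rcond=None)[0]
        w=np.abs(y@np.r_[c[:2],-1]+c[2])<(8 if _<4 else 4)
    g=np.hypot(*c[:2]); print('slope deg',np.degrees(np.arctan(g)),'yaw deg',np.degrees(np.arctan2(c[1],c[0])),w.sum(),len(y))
    q=y[w]; rect=cv2.minAreaRect(q[:,:2].astype(np.float32)); print('frame rect',rect, 'z at ctr',np.r_[rect[0],1]@c)
    for nm,m in (('bench',ok&(np.abs(P[...,2])<15)),): print(nm,np.median(P[m][:,2]))
E
python3 m.py
```

```text
top red 144 [585.9 -64.9  86.3] [572. -79.  80.] [599. -50.  91.]
slope deg 15.16042126625202 yaw deg 21.224583849744796 2770 2829
frame rect ((592.8408203125, -50.192832946777344), (156.494384765625, 161.24258422851562), 21.398204803466797) z at ctr 101.07722531972334
bench 0.0026799409788509365
scene red 120 [586.5 -63.2  86.7] [572. -81.  82.] [601. -46.  92.]
slope deg 15.187264660326566 yaw deg 21.540654447038218 1403 1442
frame rect ((598.3201293945312, -48.51032257080078), (163.5333251953125, 162.91482543945312), 21.222900390625) z at ctr 102.94870702844568
bench 0.5576768136341457
```

```bash
cat > m2.py <<'E'
from h import *
ya=np.radians(21.4); ex=np.array([np.cos(ya),np.sin(ya),0]); ey=np.array([-ex[1],ex[0],0])
sx=ex*np.cos(np.radians(15))+np.array([0,0,np.sin(np.radians(15))]); sn=np.cross(sx,ey)
for n in('top','scene'):
    d=dict(np.load('pics/'+n+'.npz')); P=cloud(d); hsv=cv2.cvtColor(d['image'],cv2.COLOR_BGR2HSV)
    H,S,V=[hsv[...,i].astype(int) for i in range(3)]; ok=d['range_z']>0
    yel=(H>12)&(H<32)&(S>150)&(V>80)&ok
    O=np.array([586,-64,94.5]); Q=P-O
    a=Q@sx; b=Q@ey; c=Q@sn
    if n=='top': print('c med',)
    m=yel&(np.abs(a)<110)&(np.abs(b)<110)
    c0=np.median(c[m]); m&=np.abs(c-c0)<5
    print(n,'c0',c0)
    # inner edges
    for t in(-25,-10,0,10,25):
        s=np.sort(a[m&(np.abs(b-t)<4)]); s1=np.sort(b[m&(np.abs(a-t)<4)])
        f=lambda s:(s[s<0].min().round(1),s[s<0].max().round(1),s[s>0].min().round(1),s[s>0].max().round(1))
        print(t,'a',f(s),'b',f(s1))
    r=((H<5)|(H>175))&(S>180)&(V>110)&ok&(P[...,2]>50)&(P[...,2]<110)
    p=P[r]-O; p1=p@ex; p2=p@ey; print('pad x',p1.min(),p1.max(),'y',p2.min(),p2.max())
    for nm,z0,z1 in(('tall',40,66),):
        k=ok&(P[...,2]>z0-10)&(P[...,2]<z1)&(~yel)
        lab=cv2.connectedComponentsWithStats(k.astype(np.uint8))
        for i in range(1,lab[0]):
            if lab[2][i][4]>60: print(nm,P[lab[1]==i].mean(0).round(0),lab[2][i])
E
python3 m2.py
```

```text
c med
top c0 3.172576610031235
-25 a (np.float64(-63.2), np.float64(-45.6), np.float64(33.8), np.float64(51.5)) b (np.float64(-69.8), np.float64(-39.7), np.float64(60.6), np.float64(90.8))
-10 a (np.float64(-63.1), np.float64(-45.7), np.float64(34.0), np.float64(52.1)) b (np.float64(-69.8), np.float64(-39.2), np.float64(60.5), np.float64(91.0))
0 a (np.float64(-63.2), np.float64(-45.4), np.float64(34.0), np.float64(51.7)) b (np.float64(-69.1), np.float64(-40.0), np.float64(60.9), np.float64(90.8))
10 a (np.float64(-63.5), np.float64(-45.9), np.float64(34.1), np.float64(51.2)) b (np.float64(-69.7), np.float64(-39.5), np.float64(60.8), np.float64(91.0))
25 a (np.float64(-63.4), np.float64(-46.6), np.float64(33.4), np.float64(51.8)) b (np.float64(-69.3), np.float64(-39.4), np.float64(60.7), np.float64(91.0))
pad x -11.316421382099774 10.809369708933469 y -13.798308901455727 12.541512140919233
tall [758.  44.  37.] [240 103  23  71 344]
tall [672. 149.  57.] [188 165  24  24 409]
tall [ 652. -235.   45.] [360 173  40  39 572]
tall [601. 558.  44.] [  0 190  10  33 214]
tall [523.  99.  5
[... 713 characters left out ...]
oat64(-43.6), np.float64(35.8), np.float64(51.7)) b (np.float64(-70.5), np.float64(-39.0), np.float64(60.9), np.float64(91.0))
pad x -11.62337825995765 12.801726592805721 y -14.223562898557956 15.17767200571484
tall [ 617. -607.   48.] [205   0  44  28 311]
tall [ 649. -233.   44.] [220 102  31  28 420]
tall [ 571. -120.   40.] [251 137  49  30 174]
tall [55. 23. 48.] [474 137  38  46 533]
tall [676. -41.  59.] [225 164  20  21 182]
tall [571.  24.  49.] [256 176  56  37 362]
tall [775. -17.  37.] [187 182  17  22 104]
tall [699.  74.  49.] [209 207  45  30 296]
tall [803.  58.  39.] [167 211  36  26 405]
tall [526. 103.  53.] [303 213  14  17 179]
tall [676. 155.  57.] [237 240  21  25 409]
```

```bash
cat >> h.py <<'E'
YA=np.radians(21.4); EX=np.array([np.cos(YA),np.sin(YA),0]); EY=np.array([-EX[1],EX[0],0]); PAD=np.array([586.2,-64,86.5])
def plan(target=None):
    s=env.read_state(); M=R.from_rotvec(s['tool_rot']); m=M.as_matrix()
    # desired: z down, y along +-EY
    out=[]
    for sg in(1,-1):
        D=np.c_[np.cross(sg*EY,[0,0,-1]),sg*EY,[0,0,-1]]
        out.append((M.inv()*R.from_matrix(D)).as_rotvec().round(3))
    print('t',round(s['t'],2),'pos',s['eef_pos'].round(1),'F',s['force'].round(1),'gw',round(s['gripper_width'],2),'q',s['joint_positions'].round(2))
    d=s['eef_pos']-PAD; print('guard rel pad x,y,z',(d@EX).round(1),(d@EY).round(1),d[2].round(1)); print('turns',out)
    if target is not None: print('shift tool',(m.T@(np.asarray(target)-s['eef_pos'])).round(1),'after turns',[((M*R.from_rotvec(o)).as_matrix().T@(np.asarray(target)-s['eef_pos'])).round(1) for o in out])
E
python3 -c "
from h import *
plan([586.2,-64,218])"
```

```text
t 0.1 pos [259.  540.7 217.7] F [ 0.   0.5 -0.1] gw 1.0 q [ 1.04  0.13  1.49 -0.    1.52 -0.09]
guard rel pad x,y,z -84.0 682.4 131.2
turns [array([-0.002, -0.001, -0.82 ]), array([-1.000e-03,  2.000e-03,  2.321e+00])]
shift tool [-5.564e+02 -4.039e+02  3.000e-01] after turns [array([-8.420e+01, -6.824e+02, -5.000e-01]), array([ 8.380e+01,  6.824e+02, -3.000e-01])]
```

```bash
python3 -m inch '[[[0,0,0],[0,0,-0.164],-1],[[0,0,0],[0,0,-0.164],-1],[[0,0,0],[0,0,-0.164],-1],[[0,0,0],[0,0,-0.164],-1],[[0,0,0],[0,0,-0.164],-1],[[-6,-48.7,0],[0,0,0],-1],[[-6,-48.7,0],[0,0,0],-1],[[-6,-48.7,0],[0,0,0],-1],[[-6,-48.7,0],[0,0,0],-1],[[-6,-48.7,0],[0,0,0],-1],[[-6,-48.7,0],[0,0,0],-1],[[-6,-48.7,0],[0,0,0],-1],[[-6,-48.7,0],[0,0,0],-1],[[-6,-48.7,0],[0,0,0],-1],[[-6,-48.7,0],[0,0,0],-1],[[-6,-48.7,0],[0,0,0],-1],[[-6,-48.7,0],[0,0,0],-1],[[-6,-48.7,0],[0,0,0],-1],[[-6,-48.7,0],[0,0,0],-1]]' 10
python3 -c "
from h import *
plan([586.2,-64,120])"
```

```text
t: 2.48
eef_pos: [586.3, -64.6, 218.1]
tool_rot: [0.583, -3.086, -0.001]
force: [0.1, -0.0, -0.4]
gripper_width: 0.004
grasp_force: 0.0
t 2.48 pos [586.3 -64.6 218.1] F [ 0.1 -0.  -0.4] gw 0.0 q [-0.2   0.1   1.52  0.    1.52 -2.14]
guard rel pad x,y,z -0.1 -0.6 131.6
turns [array([ 0.001, -0.001, -0.   ]), array([-1.000e-03, -1.000e-03,  3.141e+00])]
shift tool [-0.1  0.6 98.1] after turns [array([-0. ,  0.7, 98.1]), array([ 0.1, -0.6, 98.1])]
```

```bash
python3 -m inch '[[[0,0,30],[0,0,0],-1],[[0,0,35],[0,0,0],-1],[[0,0,25],[0,0,0],-1],[[0,0,8],[0,0,0],-1],[[0,0,4],[0,0,0],-1],[[0,0,0],[0,0,0],-1],[[0,0,0],[0,0,0],-1]]'
python3 - <<'E'
from h import *
plan([586.2,-64,90])
a=grab('scene')['image'][110:230,190:330]; b=grab('top')['image'][150:290,220:380]
cv2.imwrite('pics/c1.png',np.hstack([cv2.resize(a,(400,343),interpolation=2),cv2.resize(b,(392,343),interpolation=2)]))
E
```

```text
t: 3.35
eef_pos: [586.8, -63.2, 117.9]
tool_rot: [-0.583, 3.085, -0.001]
force: [-0.7, 0.3, 0.9]
gripper_width: 0.004
grasp_force: 0.0
t 3.35 pos [586.8 -63.2 117.9] F [-0.7  0.3  0.9] gw 0.0 q [-0.19  0.17  1.63  0.    1.34 -2.14]
guard rel pad x,y,z 0.9 0.5 31.4
turns [array([-0.001,  0.002, -0.   ]), array([3.000e-03, 2.000e-03, 3.141e+00])]
shift tool [ 0.9 -0.5 27.9] after turns [array([ 0.9, -0.5, 27.9]), array([-0.9,  0.5, 27.9])]
```

View pics/c1.png

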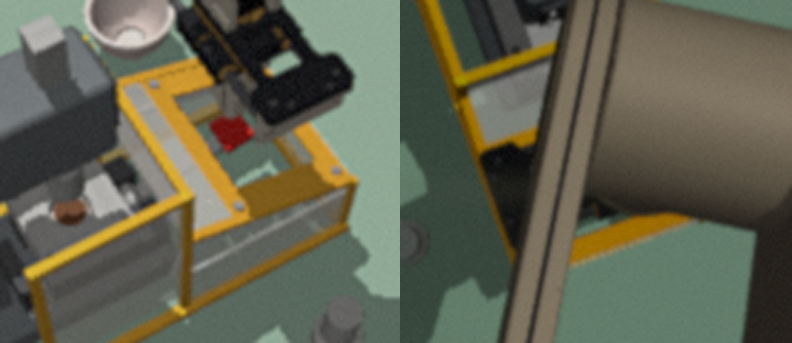

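The crop shows the fingertips (about 228,105) over the red pad (232,133) in the scene view; the arm covers the top view. Before going lower I'll check from the depth data how far the gripper body is from the shield and frame.

Run:
```python
from h import *
d=dict(np.load('pics/scene.npz')); P=cloud(d); im=d['image'].astype(int); ok=d['range_z']>0
Q=P-[586.8,-63.2,117.9]; x=Q@EX; y=Q@EY; z=Q[...,2]
m=ok&(np.abs(x)<70)&(np.abs(y)<130)
for lo in range(8,200,12):
    k=m&(z>=lo)&(z<lo+12)
    if k.sum()>5: print(lo,k.sum(),'x',np.percentile(x[k],[2,98]).round(0),'y',np.percentile(y[k],[2,98]).round(0))
```

```text
8 35 x [-2. 10.] y [-13.  15.]
20 27 x [ 2. 10.] y [-10.  15.]
32 20 x [-6. 10.] y [-3. 17.]
44 12 x [-8.  9.] y [ 4. 17.]
80 107 x [-30.  36.] y [-82.  86.]
92 319 x [-25.  36.] y [-80.  86.]
104 399 x [-34.  36.] y [-81.  92.]
116 882 x [-31.  35.] y [-92.  94.]
128 409 x [-30.  34.] y [-88.  91.]
140 41 x [-22.  20.] y [ 3. 17.]
152 10 x [17. 20.] y [10. 17.]
164 91 x [11. 36.] y [-38.  34.]
176 249 x [-20.  37.] y [-12.  37.]
188 10 x [ 9. 31.] y [ 8. 29.]
```

```bash
python3 -m inch '[[[0.5,-0.5,10],[0,0,0],-1],[[0.4,0,8],[0,0,0],-1],[[0,0,5],[0,0,0],-1],[[0,0,3],[0,0,0],-1],[[0,0,2],[0,0,0],-1],[[0,0,2],[0,0,0],-1],[[0,0,2],[0,0,0],-1]]'
```

```text
t: 4.32
eef_pos: [585.7, -64.1, 85.2]
tool_rot: [-0.583, 3.086, -0.001]
force: [-1.0, -1.1, 4.8]
gripper_width: 0.001
grasp_force: 1.8
```

```bash
python3 -m inch '[[[0,0,1.5],[0,0,0],-1],[[0,0,1.5],[0,0,0],-1],[[0,0,1.5],[0,0,0],-1],[[0,0,1.5],[0,0,0],-1]]'
```

```text
t: 4.82
eef_pos: [585.3, -64.0, 78.5]
tool_rot: [0.583, -3.087, 0.0]
force: [-2.2, -1.4, 4.1]
gripper_width: 0.005
grasp_force: 1.8
```

Contact is made at about 4 N, so the lever is moving. I'll keep pressing slowly.

```bash
python3 -m inch '[[[0,0,1.5],[0,0,0],-1],[[0,0,1.5],[0,0,0],-1],[[0,0,1.5],[0,0,0],-1],[[0,0,1.5],[0,0,0],-1],[[0,0,1.5],[0,0,0],-1]]'
```

```text
t: 5.45
eef_pos: [585.3, -63.9, 71.0]
tool_rot: [0.583, -3.087, -0.0]
force: [-2.4, -1.3, 3.8]
gripper_width: 0.004
grasp_force: 1.8
```

```bash
python3 -m inch '[[[0,0,1],[0,0,0],-1],[[0,0,1],[0,0,0],-1],[[0,0,1],[0,0,0],-1]]'
```

```text
t: 5.82
eef_pos: [585.3, -63.9, 68.0]
tool_rot: [0.583, -3.087, -0.0]
force: [-2.7, -0.7, 3.4]
gripper_width: 0.001
grasp_force: 1.7
```

```bash
python3 -m inch '[[[0,0,1],[0,0,0],-1],[[0,0,1],[0,0,0],-1]]'
```

```text
t: 6.08
eef_pos: [585.3, -63.9, 66.1]
tool_rot: [0.583, -3.087, -0.0]
force: [-3.3, -0.9, 4.2]
gripper_width: 0.006
grasp_force: 1.8
```

```bash
python3 -m inch '[[[0,0,0.5],[0,0,0],-1],[[0,0,0.5],[0,0,0],-1]]'
```

```text
t: 6.32
eef_pos: [585.4, -63.9, 65.2]
tool_rot: [0.583, -3.087, 0.0]
force: [-4.2, -0.1, 7.1]
gripper_width: 0.003
grasp_force: 3.4
```

```bash
python3 -m inch '[[[0,0,0.5],[0,0,0],-1],[[0,0,0.5],[0,0,0],-1]]'
```

```text
t: 6.58
eef_pos: [585.4, -63.9, 65.1]
tool_rot: [-0.583, 3.087, -0.0]
force: [-7.1, 0.5, 13.4]
gripper_width: 0.007
grasp_force: 6.5
```

```bash
python3 -m inch '[[[0,0,0.5],[0,0,0],-1],[[0,0,0],[0,0,0],-1]]'
```

```text
t: 6.82
eef_pos: [585.4, -63.9, 65.0]
tool_rot: [-0.583, 3.087, -0.0]
force: [-8.6, -0.2, 14.7]
gripper_width: 0.005
grasp_force: 7.0
```

The height has settled at 65 mm while the force climbs from 4 to 15 N, so the lever is at its stop. Now I'll draw straight back out.

```bash
python3 -m inch '[[[0,0,1],[0,0,0],-1],[[0,0,0],[0,0,0],-1],[[0,0,-1],[0,0,0],-1],[[0,0,-1.5],[0,0,0],-1],[[0,0,-2],[0,0,0],-1],[[0,0,-5],[0,0,0],-1],[[0,0,-10],[0,0,0],-1],[[0,0,-20],[0,0,0],-1],[[0,0,-30],[0,0,0],-1],[[0,0,-40],[0,0,0],-1],[[0,0,-40],[0,0,0],-1],[[0,0,-10],[0,0,0],-1],[[30,30,0],[0,0,0],-1],[[30,40,0],[0,0,0],-1],[[30,50,0],[0,0,0],-1],[[10,50,0],[0,0,0],-1],[[0,50,0],[0,0,0],-1],[[0,40,0],[0,0,0],-1],[[0,40,0],[0,0,0],-1],[[0,0,0],[0,0,0],-1]]'
python3 - <<'E'
from h import *
plan()
a=grab('scene','s2'); b=grab('top','t2')
cv2.imwrite('pics/c2.png',np.hstack([cv2.resize(a['image'][90:270,140:330],(400,379),interpolation=2),cv2.resize(b['image'][100:280,190:380],(400,379),interpolation=2)]))
E
python3 m.py
```

```text
t: 9.32
eef_pos: [381.7, 180.8, 221.9]
tool_rot: [0.589, -3.085, -0.001]
force: [-0.5, -0.4, -0.9]
gripper_width: 0.003
grasp_force: 0.0
t 9.32 pos [381.7 180.8 221.9] F [-0.5 -0.4 -0.9] gw 0.0 q [ 0.32 -0.37  1.94  0.    1.57 -1.63]
guard rel pad x,y,z -101.1 302.5 135.4
turns [array([ 0.001, -0.   ,  0.004]), array([ 1.000e-03,  1.000e-03, -3.138e+00])]
top red 158 [581.1 -66.9  64.8] [567. -82.  60.] [596. -52.  70.]
slope deg 15.154975321146571 yaw deg 21.43865295175518 2766 2820
frame rect ((592.7731323242188, -50.132606506347656), (156.53985595703125, 161.157470703125), 21.367639541625977) z at ctr 101.07362887096784
bench 0.015048429393289098
scene red 112 [582.1 -64.5  65.3] [568. -82.  62.] [597. -49.  69.]
slope deg 15.217840274710172 yaw deg 21.60059072801237 1401 1438
frame rect ((597.661865234375, -47.631988525390625), (159.45217895507812, 163.7513885498047), 20.14622688293457) z at ctr 102.84647285349035
bench 0.5549229191770451
```

View pics/c2.png

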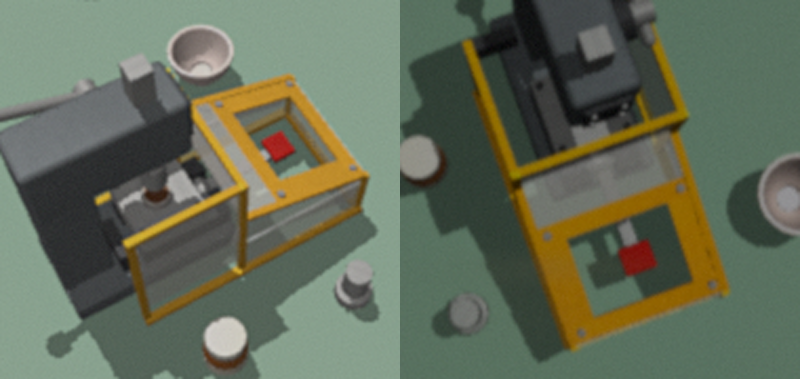

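The picture shows the red pad sunk at (278,147) and measured at 65 mm, which is the stop height. The pellet is up at the die (157,190), and the guard, jar, plunger and mortar have not moved. The arm is clear, so I'm handing in.

```bash
python3 -c "
from h import *
print(env.hand_in())"
```

```text
the job is handed in; nothing more can be done
None
```

The ejector lever is pressed to its stop and left down (pad measured at 65 mm), the arm is back out and clear, the guard and bystanders look unmoved in the last pictures, and the job was handed in at about 9.4 s with no verdict returned.

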